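# Press a plaster rosette

### The job

Pick up the small round plaster rosette with a light grip, because plaster is brittle, and set it down gently, upright and centred on the round plate of the hand press; let go of it. Then press down the paddle of the press's safety catch until its bar is fully up and clear of the lever, and only then pull the lever all the way down to its stop so that its pad presses the rosette, and keep holding it down: the lever springs up if released, so the work finishes with the robot still holding it. Leave everything else on the bench where it is.

Things in the scene. Friction and masses are not known exactly. Their poses are not given: they have to be found in the camera images.
- rosette: Loose plain white plaster disc, 50 mm across up to 22 mm height, then a 40 mm wide step to 30 mm total height; about 80 g; stands flat on the table. The only plain round low one of the three plaster pieces, which may swap places. Origin: centre of its underside, z up. Brittle: cracks if the fingers squeeze it with more than 60 N a side, or if it takes more than 60 N in a knock or when set down, or if it drops more than 10 mm.
- press: Grey hand press, fixed to the table; its yaw and place vary. Origin on the table under the centre of its round plate; x points from the plate to the lever's pivot (away from the robot), y to the catch side, z up. Base 25 mm thick, from x -65 to 195 mm and y -60 to 60 mm (to y 137 mm at x 124 to 184 mm under the catch). On it two cheeks round the lever's pivot, top 80 mm, and two posts round the catch's pivot, top 120 mm.
- bed (a point): Centre of the top face of the press's round aluminium plate (90 mm across, top 33 mm above the table, 8 mm proud of the base), where the rosette goes. Axes as the press.
- lever_pivot (a point): Point on the lever's hinge axis (parallel to the press's y), in the lever's mid plane; 140 mm in x from the plate's centre, 63 mm above the table. Under the lever, 140 mm from here, hangs a round 36 mm rubber pad on a spring: it meets the seated rosette's top 0.07 rad before the stop and then gives way (7 N at the stop).
- lever (a joint): Angle of the press's lever, rad: 0 = raised (leaning 1.30 rad up from level), 1.30 = fully down, level, on its stop; it swings over towards the robot and down. A spring raises it: at the stop it takes some 12 N at the handle. A 16 mm wide, 14 mm thick steel bar. While the catch is locked, its bar blocks the lever.
- handle (a point): Centre of the lever's wooden handle: 26 mm wide (along the press's y, flat sides for pinching), 30 mm thick, from 35 mm nearer the pivot to 25 mm beyond this point. With the lever level it lies 200 mm from the pivot towards the robot and 40 mm above it; 266 mm above the table when raised, 103 mm when down. Axes turn with the lever: y along the hinge.
- catch (a joint): Angle of the safety catch, rad: 0 = locked (bar level across the front of the lever), 1.20 = fully flipped (bar up and clear). A rocker, stiff enough to stay where it is left (1.5 to 2 N at the paddle moves it). Its steel bar reaches 130 mm from the pivot in the press's -y, across the lever; a short arm with the paddle reaches the other way (+y).
- catch_pivot (a point): Pivot of the catch: 154 mm in x and 100 mm in y from the press's origin, 108 mm above the table. Its axis runs along the press's x, but rises 0.27 rad to the +x side, so the rocker turns in a plane parallel to the raised lever.
- paddle (a point): Middle of the upper face of the catch's steel paddle (30 by 32 mm), 77 mm from the catch's pivot. From the pivot, in the press's axes, it lies at about (-11, 66, 39) mm when the catch reads 0 and (12, 61, -45) mm at 1.20; it is pressed down from above.
- plaster_block: Loose square plaster block, 48 x 48 x 34 mm; a bystander. Origin: centre of its underside.
- finial: Loose turned plaster finial, pointed, 52 mm across and 64 mm tall; a bystander. Origin: centre of its underside.
- mallet: Loose rubber mallet, 266 mm long, lying at the left, head 66 mm thick and 100 mm wide; a bystander. Origin: on the table under its handle, about 110 mm from the head's middle; x points to the head.
- spatula: Loose 180 mm spatula lying between robot and press; a bystander. Origin: about its middle, x along it.
- jar: Loose white closed jar, 70 mm across, 100 mm high, at the right rear; a bystander. Origin: centre of its underside.
There are look-alikes about, which are no part of the job. Leave any purple or turquoise look-alike of the rosette alone.

How it is judged:
On the way, in this order (a step that is already met when the one before it is completed fails the run):
1. the rosette stands centred on the plate, let go of, the catch still locked and the lever up (horizontal distance between rosette and bed below 0.015 m and z of rosette in the frame of bed between -0.003 and 0.004 m and angle between rosette's own z axis and vertical below 0.08 rad and contact force between each of the arm, the fingers and rosette below 0.1 N and value of joint lever below 0.15 rad and value of joint catch below 0.5 rad), for 0.2 s.
2. the catch is flipped, the lever still up (value of joint catch above 1 rad and value of joint lever below 0.15 rad), for 0.2 s.
3. the lever is fully down (value of joint lever above 1.23 rad), for 0.2 s.
At the end, for the whole second after the job is handed in: Robot holds the lever on its stop (over 1.23 rad, touching it with over 2 N); pad presses the rosette with over 3 N; rosette upright on the plate within 15 mm of its centre, clear of the fingers; catch over 1.0 rad; bystanders within 30 mm of their start (horizontal distance between rosette and bed below 0.015 m and z of rosette in the frame of bed between -0.003 and 0.004 m and angle between rosette's own z axis and vertical below 0.08 rad and value of joint lever above 1.23 rad and contact force between lever and rosette above 3 N and contact force between any of the fingers, the arm and lever above 2 N and contact force between the fingers and rosette below 0.1 N and value of joint catch above 1 rad and distance of each of plaster_block, finial, mallet, spatula, jar from where it was at the start of the episode below 0.03 m); the arm keeps its last pose, push and grip.
It fails at once if the rosette is squeezed too hard by the fingers (contact force between the fingers and rosette above 120 N).
It fails at once if the rosette is knocked or set down hard (contact force between press and rosette above 60 N or (contact force between the fingers and rosette below 1 N and contact force between anything else and rosette above 60 N)).
It fails at once if the rosette is dropped from more than about 10 mm (contact force between the fingers and rosette below 0.1 N and linear speed of rosette above 0.45 m/s).
It fails at once if the rosette is tipped over (angle between rosette's own z axis and vertical above 0.9 rad).
It fails at once if a bystander is pushed away (distance of any of plaster_block, finial, mallet, spatula, jar from where it was at the start of the episode above 0.03 m).
It also fails if it takes over 72 s, if anything falls off the work surface, if the arm or the gripper's body presses on something with over 40 N, if the wrist force passes 120 N, or if a joint passes its speed limit or range.

### The arm

A 7-joint arm with a two-finger parallel gripper is mounted at the origin on the work surface. World frame = base frame: x ahead of the robot, y to its left, z up, the work surface at z = 0. Lengths are in m, angles in rad, forces in N, time in s.
With the tool pointing down it reaches from about 0.425 to 0.825 m from the base axis. Payload 3.6 kg.
Tool frame: the origin (TCP) lies where the fingers leave the gripper's body, on its centre line; the fingertips stand 73 mm ahead of it and the grasp point (between the pads) lies 54 mm ahead of it; z points along the fingers, y is the line along which they close (so a half turn about z gives the same grasp; the last joint's range is limited). The gripper opens to 85 mm and grips with 20 to 120 N. Pads are 22 mm wide; open, the fingers measure 114 mm over their backs; the gripper's body (76 mm by 85 mm) begins 54 mm behind the grasp point. The pads swing forward as they close: fully open they stand 13 mm farther back than shut.
Start: joints at [1.25, 0.615, -0.013, 1.423, 0.008, 1.103, -0.04], TCP at [0.189, -0.622, 0.304] pointing down, gripper open.
Joint ranges: [-3.12, 3.12], [-0.3, 2.06], [-1.34, 1.32], [0.26, 2.42], [-1.36, 4.5], [0.01, 1.98], [-2.84, 2.84]. Speed limits (rad/s): [2.79, 2.79, 3.14, 3.14, 3.14, 3.14, 3.14].

### API

Orientations are given as a unit quaternion [x, y, z, w].
In Python, from station import arm, snapshot, camera_info, ticket gives the robot as it stands. Calls block until the motion is done:
- arm.movep(position, orientation): joint-space move of the TCP to a pose.
- arm.line_to(position, velocity=0.15, ori=None): straight line of the TCP; ori=None keeps the orientation; velocity is the mean speed in m/s.
- arm.move_j(angles): joint-space move.
- arm.move_gripper(opening, effort=None): opening from 0.0 (shut) to 1.0 (fully open); effort is the grip in N (None keeps the last); returns when the fingers have stopped.
- arm.pause(seconds).
- arm.ik(position, orientation): joint angles nearest the present ones, or None.
- snapshot(name): name is "scene" or "side" or "wrist"; returns the picture (384x512x3 uint8, blue, green, red); there is no depth.
- camera_info(name): a dict with "fx", "fy", "cx", "cy" (pixels), "dist_coeffs" ([k1, k2, p1, p2, k3] as OpenCV has them; the pictures are not rectified), "R" (3x3) and "t" (3): a world point X has camera coordinates R X + t; the wrist camera has in their place "T_tool_cam" (4x4, takes a point from camera to tool coordinates, whose origin is the TCP and whose axes are the flange's). Camera axes: x right, y down, z forward; pixel columns grow to the right and rows downward; lengths in m; the calibration is good to about 2 mm. A picture is of the moment at which its call begins: read the wrist's pose just before it. camera_info takes no time and is no camera call.
A pose or a line that the arm cannot do raises arm.MotionError and nothing moves.
- ticket.finish_job(): hands the job in; it is judged then, once.
Readings, each from a call of its own:
- arm.read_time(): time.
- arm.read_joint_positions(): joint angles.
- arm.read_dq(): joint speeds.
- arm.read_effort(): joint torques, N m.
- arm.read_tool_pos(): TCP position.
- arm.read_eef_rot(): TCP orientation.
- arm.read_ft_force(): force on the tool from outside, world axes, zero at the start.
- arm.read_wrist_torque(): the same for the moment, N m.
- arm.read_opening(): opening from 0.0 (shut) to 1.0 (fully open).
- arm.read_finger_force(): force on a finger pad.
Only numpy, scipy, OpenCV 4.12 (cv2) and the standard library are available. Lean on these libraries where they do the work, as an engineer would, in place of code of your own. Each camera call takes 0.05 s, during which the arm holds its last target. There are 200 camera calls.

## Working session

There is one attempt and no reset: what is moved stays moved. The work goes in short steps, each a Python script; the robot and the scene stay as the last script left them, time stands still between calls to the robot, and variables do not carry over. Pictures are saved under pics/ and viewed, at most 10 in all, crops included, and the job is handed in when it is done.

```bash
ls; mkdir -p pics; python3 - <<'E'
from station import arm, snapshot, camera_info
import cv2,numpy as np
for n in("scene","side"):
    cv2.imwrite(f"pics/{n}0.png",snapshot(n)); c=camera_info(n); print(n,{k:np.round(v,4).tolist() for k,v in c.items()})
c=camera_info("wrist");print({k:np.round(v,4).tolist() for k,v in c.items()})
a=cv2.imread("pics/scene0.png");b=cv2.imread("pics/side0.png")
print(arm.read_eef_rot(),arm.read_time(),arm.read_tool_pos())
E
```

```text
pics
scene {'fx': 361.11, 'fy': 361.11, 'cx': 254.8731, 'cy': 190.3532, 'dist_coeffs': [-0.0367, 0.0, 0.0, 0.0, 0.0], 'R': [[-0.3867, 0.9222, 0.0084], [0.7385, 0.315, -0.5962], [-0.5524, -0.2243, -0.8028]], 't': [0.152, -0.2887, 1.5815]}
side {'fx': 352.162, 'fy': 352.162, 'cx': 256.1284, 'cy': 194.2815, 'dist_coeffs': [-0.0181, 0.0, 0.0, 0.0, 0.0], 'R': [[0.9466, -0.322, -0.0183], [-0.2364, -0.6542, -0.7184], [0.2194, 0.6843, -0.6954]], 't': [-0.5036, 0.2927, 0.953]}
{'fx': 340.3034, 'fy': 340.3034, 'cx': 261.3042, 'cy': 190.56, 'dist_coeffs': [-0.0728, 0.0, 0.0, 0.0, 0.0], 'T_tool_cam': [[0.0014, -0.9521, -0.3058, 0.0781], [1.0, 0.0013, 0.0006, -0.0001], [-0.0001, -0.3058, 0.9521, -0.0703], [0.0, 0.0, 0.0, 1.0]]}
[ 9.89150742e-01  1.46899538e-01 -1.65660598e-04 -1.14333531e-03] 0.1 [ 0.18871519 -0.62145909  0.30283818]
```

View pics/scene0.png

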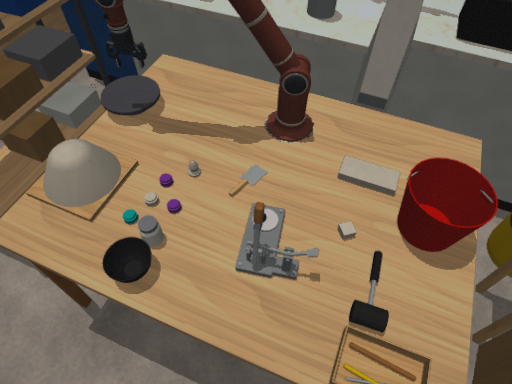

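View pics/side0.png

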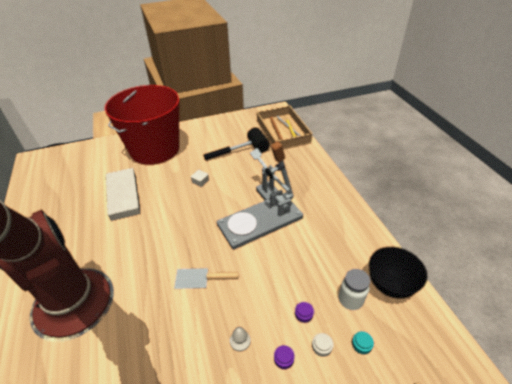

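The scene view shows the rosette at (151,199), the plate at about (266,219), the handle at (259,213) and the paddle at about (312,253). In the side view the rosette is at (322,344), the plate at (242,224), the handle at (278,152) and the paddle at about (258,156).

```bash
cat > h.py <<'E'
import cv2,numpy as np
from station import arm,snapshot,camera_info
from scipy.spatial.transform import Rotation as Rn
def cam(n,pose=None):
    c=camera_info(n);K=np.array([[c["fx"],0,c["cx"]],[0,c["fy"],c["cy"]],[0,0,1]]);d=np.array(c["dist_coeffs"])
    if n=="wrist":
        p,q=pose;T=np.eye(4);T[:3,:3]=Rn.from_quat(q).as_matrix();T[:3,3]=p
        W=T@np.array(c["T_tool_cam"]);R=W[:3,:3].T;t=-R@W[:3,3]
    else:R,t=np.array(c["R"]),np.array(c["t"])
    return K,d,R,t
def ray(C,uv):
    K,d,R,t=C;p=cv2.undistortPoints(np.array([[uv]],float),K,d)[0,0]
    return -R.T@t,R.T@np.array([p[0],p[1],1.])
def onz(C,uv,z):
    o,v=ray(C,uv);return o+v*(z-o[2])/v[2]
def tri(C1,u1,C2,u2):
    o1,v1=ray(C1,u1);o2,v2=ray(C2,u2);s=np.linalg.lstsq(np.c_[v1,-v2],o2-o1,rcond=None)[0]
    a,b=o1+v1*s[0],o2+v2*s[1];return (a+b)/2,np.linalg.norm(a-b)
def proj(C,X):
    K,d,R,t=C;return cv2.projectPoints(np.array(X,float).reshape(-1,3),cv2.Rodrigues(R)[0],t,K,d)[0][:,0]
def blobs(mask,amin=15):
    n,l,s,c=cv2.connectedComponentsWithStats(mask.astype(np.uint8));return [(s[i][:5].tolist(),c[i].round(1).tolist()) for i in range(1,n) if s[i][4]>=amin]
E
python3 - <<'E'
from h import *
A=cv2.imread("pics/scene0.png");B=cv2.imread("pics/side0.png");S,D=cam("scene"),cam("side")
for n,I,(x0,x1,y0,y1) in(("scene",A,(110,350,150,300)),("side",B,(190,390,130,384))):
    h=cv2.cvtColor(I,cv2.COLOR_BGR2HSV).astype(int);roi=np.zeros(h.shape[:2],bool);roi[y0:y1,x0:x1]=1
    print(n,"white",blobs(roi&(h[...,1]<60)&(h[...,2]>165)))
    print("handle",blobs(roi&(h[...,1]>130)&(h[...,2]<150)&((h[...,0]<18))))
    print("turq/purple",blobs(roi&(h[...,1]>130)&(h[...,0]>75)))
a=cv2.resize(A[190:290,225:335],None,fx=3.6,fy=5.5*.66);b=cv2.resize(B[135:255,205:315],None,fx=3.6,fy=3.6)
a=cv2.resize(A[190:290,225:335],None,fx=3.6,fy=3.6)
o=np.zeros((440,800,3),np.uint8);o[:a.shape[0],:a.shape[1]]=a;o[:b.shape[0],400:400+b.shape[1]]=b;cv2.imwrite("pics/crop.png",o)
E
```

```text
scene white [([340, 156, 10, 19, 131], [345.7, 165.8]), ([144, 192, 11, 8, 57], [149.6, 195.9]), ([262, 209, 16, 21, 213], [269.7, 219.8]), ([340, 222, 10, 12, 91], [345.4, 227.4])]
handle [([254, 202, 10, 21, 172], [258.7, 212.2])]
turq/purple [([160, 174, 12, 12, 121], [165.6, 179.6]), ([168, 199, 13, 14, 133], [173.6, 205.5]), ([123, 210, 14, 14, 152], [129.7, 216.2])]
side white [([311, 130, 79, 65, 1580], [348.3, 150.6]), ([231, 142, 18, 6, 29], [239.4, 144.6]), ([250, 149, 17, 19, 112], [257.7, 156.7]), ([191, 170, 17, 11, 115], [199.0, 175.1]), ([277, 196, 7, 5, 19], [280.2, 198.0]), ([293, 203, 10, 11, 16], [297.5, 208.9]), ([367, 202, 20, 13, 53], [376.2, 208.5]), ([227, 210, 30, 25, 560], [241.5, 222.6]), ([190, 268, 18, 21, 338], [197.9, 277.6]), ([344, 286, 25, 12, 120], [356.2, 293.1]), ([235, 328, 9, 13, 84], [238.9, 333.4]), ([313, 333, 20, 21, 327], [322.5, 343.3]), ([230, 335, 20, 16, 152], [239.9, 344.0])]
handle [([270, 140, 16, 22, 179], [277.9, 150.6])]
turq/purple [([296, 303, 17, 19, 254], [303.8, 311.7]), ([353, 332, 20, 21, 325], [362.5, 342.2]), ([275, 346, 18, 22, 325], [283.6, 356.7])]
```

View pics/crop.png

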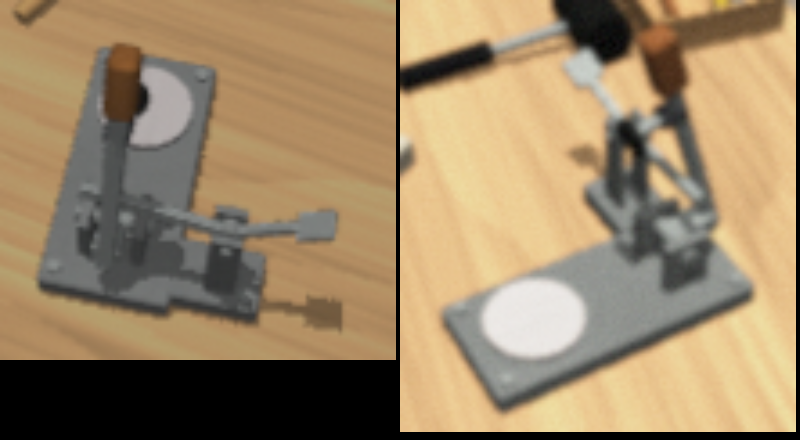

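The crop confirms the press layout, with the paddle at about (313.3,252.5) in scene and (256.1,153.9) in side, and the plate fully visible in side. Next I compute positions and yaw.

```bash
python3 - <<'E'
from h import *
S,D=cam("scene"),cam("side")
def mm(x):return np.round(np.array(x)*1000,1)
bed=onz(D,(241.5,222.6),.033);print("bed",mm(bed))
H,e=tri(S,(258.7,212.2),D,(277.9,150.6));print("handle",mm(H),e)
P,e=tri(S,(313.3,252.5),D,(256.1,153.9));print("paddle",mm(P),e)
r=tri(S,(150.5,198.5),D,(322.5,343.3));print("ros tri",mm(r[0]),r[1],mm(onz(D,(322.5,343.3),.02)),mm(onz(S,(150.5,198.5),.015)))
# base edge corners, base top z=.025: side crop front corners (447,313),(505,403); far right (750,288); scene (98,50),(214,70),(42,283)
f=lambda u,v,ox,oy,x:(ox+(u-x)/3.6,oy+v/3.6)
c=[onz(D,f(447,313,205,135,400),.025),onz(D,f(505,403,205,135,400),.025),onz(D,f(750,288,205,135,400),.025)]
s=[onz(S,f(98,48,225,190,0),.025),onz(S,f(214,68,225,190,0),.025),onz(S,f(42,283,225,190,0),.025)]
for x in c+s:print(mm(x))
for a,b in((c[1],c[2]),(s[0],s[2]),(bed,H)):
    d=b-a;print("yaw",np.arctan2(d[1],d[0]),np.linalg.norm(d[:2]))
for a,b in((c[1],c[0]),(s[1],s[0])):
    d=b-a;print("yaw",np.arctan2(d[1],d[0])-np.pi/2,np.linalg.norm(d[:2]))
# rigid fit: bed(0,0), handle(125,0), paddle(143,166)
L=np.array([[0,0],[.125,0],[.143,.166]]);W=np.array([bed[:2],H[:2],P[:2]])
l,w=L-L.mean(0),W-W.mean(0);y=np.arctan2((l[:,0]*w[:,1]-l[:,1]*w[:,0]).sum(),(l*w).sum());R=np.array([[np.cos(y),-np.sin(y)],[np.sin(y),np.cos(y)]])
print("fit yaw",y,mm(W.mean(0)-R@L.mean(0)),mm(w-l@R.T))
E
```

```text
bed [514.6  89.4  33. ]
handle [639.2 111.8 265.6] 0.0007593553137558241
paddle [628.8 282.7 134.5] 0.004025339676817962
ros tri [ 587.9 -332.2   18.5] 0.0004535289853914514 [ 587.3 -332.5   20. ] [ 586.2 -334.4   15. ]
[446.9 124.1  25. ]
[467.5  11.7  25. ]
[710.2  61.3  25. ]
[465.9  19.9  25. ]
[443.1 134.9  25. ]
[717.7  72.9  25. ]
yaw 0.2017172553200022 0.24763774212982378
yaw 0.2075132361262691 0.2573290978731172
yaw 0.17749896394076442 0.12653896278388563
yaw 0.1814791131275295 0.11423313762540478
yaw -2.9452013593639146 0.11727774145722675
fit yaw 0.17475700714491688 [515.9  91.3] [[-1.2 -1.8]
 [ 0.2 -1.2]
 [ 1.   3.1]]
```

```bash
cat >> h.py <<'E'
def down(az): # tool z down, tool x at azimuth az
    return (Rn.from_euler('z',az)*Rn.from_euler('x',np.pi)).as_quat()
E
python3 - <<'E'
from h import *
S,D=cam("scene"),cam("side");r=np.array([.5876,-.3325])
for a in((303.8,311.7),(362.5,342.2),(283.6,356.7),(239.9,340),(356,293)):
    p=onz(D,a,.018)[:2]-r;print(np.round(p,3),np.linalg.norm(p).round(3),np.arctan2(p[1],p[0]).round(2))
for az in np.arange(-3,3.2,.5):
    for X in([.5876,-.3325,.2],[.5876,-.3325,.07],[.515,.09,.11],[.648,.279,.14],[.467,.08,.19]): print(round(az,1),X,np.round(q,2) if (q:=arm.ik(X,down(az))) is not None else None)
E
```

```text
[-0.008  0.09 ] 0.091 1.66
[ 0.092 -0.029] 0.096 -0.3
[-0.1    0.002] 0.1 3.12
[-0.185  0.074] 0.199 2.76
[0.145 0.093] 0.172 0.57
-3.0 [0.5876, -0.3325, 0.2] [ 0.86  0.86 -0.74  1.44  0.62  1.08  1.71]
-3.0 [0.5876, -0.3325, 0.07] [ 0.83  1.01 -0.65  1.52  0.74  0.87  1.62]
-3.0 [0.515, 0.09, 0.11] [ 0.13  0.76 -0.54  1.96  0.68  0.6   0.84]
-3.0 [0.648, 0.279, 0.14] [-0.1   0.96 -0.69  1.39  0.66  1.03  0.79]
-3.0 [0.467, 0.08, 0.19] [ 0.24  0.6  -0.68  2.04  0.58  0.71  0.9 ]
-2.5 [0.5876, -0.3325, 0.2] [ 1.01  1.02 -1.15  1.44  0.94  1.29  1.99]
-2.5 [0.5876, -0.3325, 0.07] [ 1.01  1.22 -1.15  1.51  1.17  1.2   1.87]
-2.5 [0.515, 0.09, 0.11] [ 0.36  0.92 -0.96  1.96  1.03  0.87  1.03]
-2.5 [0.648, 0.279, 0.14] [ 0.06  1.14 -1.15  1.38  1.05  1.28  1.06]
-2.5 [0.467, 0.08, 0.19] [ 0.49  0.79 -1.15  2.03  0.91  0.96  1.05]
-2.0 [0.5876, -0.3325, 0.2] [ 0.18  0.82  0.57  1.47 -0.49  1.   -2.69]
-2.0 [0.5876, -0.3325, 0.07] [ 0.2   0.98  0.53  1.54 -0.64  0.79 -2.58]
-2.0 [0.515, 0.09, 0.11] [ 0.44  1.02 -1.15  1.95  1.14  1.03  1.44]
-2.0 [0.648, 0.279, 0.14] [ 0.06  1.14 -1.15  1.3
[... 2884 characters left out ...]
.28]
2.5 [0.5876, -0.3325, 0.2] [ 0.77  0.81 -0.55  1.45  0.46  1.01  1.05]
2.5 [0.5876, -0.3325, 0.07] [ 0.73  0.96 -0.46  1.52  0.54  0.78  0.99]
2.5 [0.515, 0.09, 0.11] [ 0.04  0.73 -0.39  1.97  0.52  0.54  0.22]
2.5 [0.648, 0.279, 0.14] [-0.13  0.94 -0.62  1.39  0.59  1.    0.05]
2.5 [0.467, 0.08, 0.19] [ 0.19  0.58 -0.6   2.04  0.52  0.68  0.18]
3.0 [0.5876, -0.3325, 0.2] [ 0.83  0.84 -0.68  1.45  0.57  1.05  1.47]
3.0 [0.5876, -0.3325, 0.07] [ 0.8   0.99 -0.59  1.52  0.68  0.84  1.38]
3.0 [0.515, 0.09, 0.11] [ 0.09  0.75 -0.48  1.96  0.61  0.57  0.63]
3.0 [0.648, 0.279, 0.14] [-0.11  0.96 -0.67  1.39  0.64  1.02  0.52]
3.0 [0.467, 0.08, 0.19] [ 0.23  0.59 -0.66  2.04  0.56  0.7   0.64]
```

```bash
python3 - <<'E'
from h import *
arm.movep([.5876,-.3325,.19],down(2.32))
pose=(arm.read_tool_pos(),arm.read_eef_rot());I=snapshot("wrist");C=cam("wrist",pose);cv2.imwrite("pics/w1.png",I)
h=cv2.cvtColor(I,cv2.COLOR_BGR2HSV).astype(int)
print(pose,proj(C,[.5876,-.3325,.03]))
print(blobs((h[...,1]<60)&(h[...,2]>165),200),arm.read_time())
E
```

```text
(array([ 0.58667666, -0.33454199,  0.1901181 ]), array([ 4.00792657e-01,  9.16168306e-01, -9.36132395e-04,  6.22736596e-05])) [[264.6567878  195.21749828]]
[([231, 189, 63, 30, 1230], [261.0, 203.7])] 1.9833
```

View pics/w1.png

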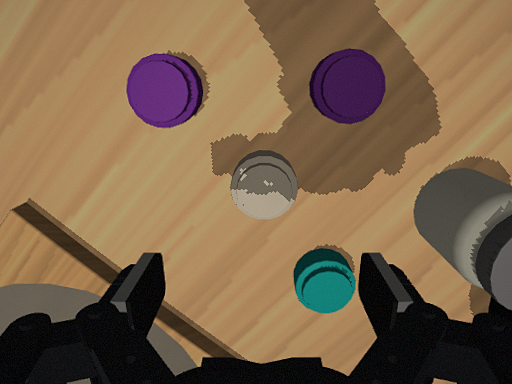

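The wrist view shows the rosette with its outline centred at about (264,185), half in shadow; the purple and turquoise look-alikes are clear of it. I refine the position by comparing the outline box with the disc's projected extents.

```bash
python3 - <<'E'
from h import *
I=cv2.imread("pics/w1.png");C=cam("wrist",([ .58667666,-.33454199,.1901181],[.400792657,.916168306,-9.36e-4,6.2e-5]))
h=cv2.cvtColor(I,cv2.COLOR_BGR2HSV).astype(int);m=(h[...,1]<75)
r=np.zeros_like(m);r[140:232,222:306]=1
b=max(blobs(cv2.morphologyEx((m&r).astype(np.uint8),cv2.MORPH_OPEN,np.ones((3,3))),100),key=lambda x:x[0][4])[0];print(b)
obs=np.array([b[0]+b[2]/2-.5,b[1]+b[3]/2-.5])
t=np.linspace(0,2*np.pi,90);p=onz(C,obs,.022)[:2]
for _ in range(4):
    q=proj(C,np.vstack([np.c_[p[0]+R*np.cos(t),p[1]+R*np.sin(t),t*0+z] for R,z in((.025,0),(.025,.022),(.02,.03))]))
    c=(q.max(0)+q.min(0))/2;p=p+onz(C,obs,.022)[:2]-onz(C,c,.022)[:2]
print(p,q.min(0),q.max(0))
E
```

```text
[231, 150, 67, 69, 3629]
[ 0.58525803 -0.33061761] [229.95381146 148.58463063] [298.0461884  219.41463046]
```

```bash
python3 - <<'E'
from h import *
x,y=.5853,-.3306;q=down(2.32)
arm.move_gripper(1.0,20)
arm.movep([x,y,.12],q);arm.line_to([x,y,.069],.08)
print(arm.read_tool_pos(),arm.read_ft_force())
arm.move_gripper(0.0,20);print("open",arm.read_opening(),arm.read_finger_force(),arm.read_tool_pos())
arm.line_to([x,y,.2],.12);print(arm.read_opening(),arm.read_finger_force(),arm.read_time())
cv2.imwrite("pics/s2.png",np.hstack([snapshot("wrist")[150:,100:420],cv2.resize(snapshot("side")[230:384,240:400],None,fx=1.5,fy=234/154)]))
E
```

```text
[ 0.58560994 -0.33059073  0.06911976] [-0.78235495  0.40196762  0.64244465]
open 0.5744657078989761 23.189003071556726 [ 0.58588349 -0.33078154  0.06995724]
0.5750717256450136 20.844447281388057 5.0417
```

View pics/s2.png

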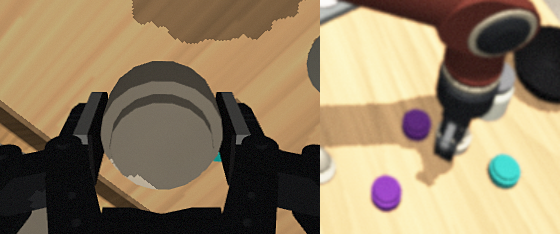

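The rosette is held on its 50 mm rim (opening 0.575, upright). Now I take a wrist look at the plate from its right side.

```bash
cat >> h.py <<'E'
BED=np.array([.515,.090]);YAW=.187
def W(x,y,z):
    c,s=np.cos(YAW),np.sin(YAW);return [BED[0]+c*x-s*y,BED[1]+s*x+c*y,z]
E
python3 - <<'E'
from h import *
arm.movep(W(-15,-100,0)[:0] or W(-.015,-.1,.25),down(YAW+np.pi/2))
pose=(arm.read_tool_pos(),arm.read_eef_rot());I=snapshot("wrist");C=cam("wrist",pose);cv2.imwrite("pics/w2.png",I)
np.save("w2.npy",np.r_[pose[0],pose[1]])
h=cv2.cvtColor(I,cv2.COLOR_BGR2HSV).astype(int)
m=((h[...,1]<50)&(h[...,2]>150)).astype(np.uint8)
print(proj(C,[*BED,.033]),blobs(m,300),arm.read_time(),arm.read_opening())
E
```

```text
[[280.06312427  52.00744743]] [] 6.4417 0.576068240050902
```

View pics/w2.png

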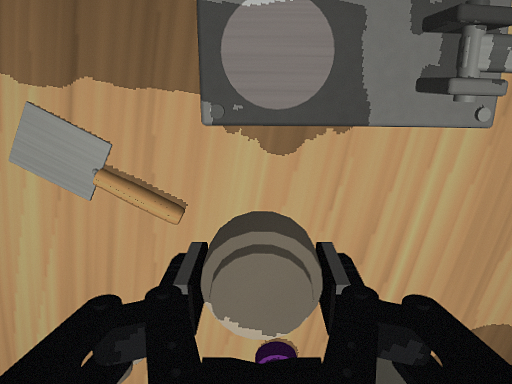

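The wrist view shows the plate spanning columns 221–334 with its lower edge at row 109, and the base's near edge running from (203,125) to (492,128). I fit a circle and edge lines on their planes.

```bash
python3 - <<'E'
from h import *
v=np.load("w2.npy");C=cam("wrist",(v[:3],v[3:]));I=cv2.cvtColor(cv2.imread("pics/w2.png"),cv2.COLOR_BGR2HSV)[...,1].astype(float)
G=cv2.imread("pics/w2.png").astype(float)
def edge(P): # strongest colour step along a list of 3D points
    uv=proj(C,P)
    if (uv<2).any() or (uv[:,0]>509).any():return None
    s=np.array([cv2.remap(G.astype(np.float32),np.float32([[u[0]]]),np.float32([[u[1]]]),cv2.INTER_LINEAR)[0,0] for u in uv])
    g=np.linalg.norm(s[6:]-s[:-6],axis=1);return np.array(P[int(g.argmax())+3])
c=np.array([*BED])
pts=[]
for a in np.radians(np.arange(0,360,4)):
    e=edge([[c[0]+r*np.cos(a),c[1]+r*np.sin(a),.033] for r in np.arange(.034,.056,.0004)])
    if e is not None:pts.append(e)
pts=np.array(pts)
for _ in range(5):
    A=np.c_[2*pts[:,:2],np.ones(len(pts))];s=np.linalg.lstsq(A,(pts[:,:2]**2).sum(1),rcond=None)[0];R=np.sqrt(s[2]+s[:2]@s[:2])
    res=abs(np.hypot(*(pts[:,:2]-s[:2]).T)-R);pts=pts[res<max(.0015,1.5*np.median(res))]
print("circle",s[:2],R,len(pts),res.max())
E=[e for x in np.arange(-.045,.08,.005) if (e:=edge([W(x,y,.025) for y in np.arange(-.075,-.045,.0004)])) is not None]
E=np.array(E)[:,:2]
for _ in range(4):
    k=np.polyfit(E[:,0],E[:,1],1);r=abs(np.polyval(k,E[:,0])-E[:,1]);E=E[r<max(.001,2*np.median(r))]
yaw=np.arctan(k[0]);print("yaw",yaw,len(E),"dist to centre",(s[1]-np.polyval(k,s[0]))*np.cos(yaw))
E
cat /dev/null
```

```text
circle [0.51274784 0.09017019] 0.04486258979511277 64 0.0005669688343112461
yaw 0.21504100157694292 13 dist to centre 0.06154032667604887
```

```bash
sed -i 's/^BED=.*/BED=np.array([.5127,.0902]);YAW=.200/' h.py; python3 - <<'E'
from h import *
v=np.load("w2.npy");C=cam("wrist",(v[:3],v[3:]));a,b=onz(C,(215,125.3),.025),onz(C,(485,128.2),.025);d=b-a;print("yaw",np.arctan2(d[1],d[0]),np.linalg.norm(d))
q=down(YAW+np.pi)
arm.movep(W(-.04,0,.2),q);arm.line_to(W(0,0,.16),.12);arm.line_to(W(0,0,.108),.1);arm.pause(.2)
f0=arm.read_ft_force();z=.108
while z>.1015:
    z-=.001;arm.line_to(W(0,0,z),.02);f=arm.read_ft_force()
    if f[2]-f0[2]>2.5:break
print(z,arm.read_tool_pos(),W(0,0,0),f-f0,arm.read_time(),arm.read_opening())
E
```

```text
yaw 0.1840911501083068 0.2391548212923627
0.102 [0.51268794 0.09027689 0.10289706] [np.float64(0.5127), np.float64(0.0902), 0] [-1.62353908 -0.63673796  7.09870655] 10.3833 0.5743969242664808
```

```bash
python3 - <<'E'
from h import *
arm.move_gripper(0.9,20);arm.line_to(W(0,0,.15),.1);arm.line_to(W(-.05,0,.2),.15)
S,D=snapshot("scene"),snapshot("side")
C=cam("side");h=cv2.cvtColor(D,cv2.COLOR_BGR2HSV)
print(proj(C,[W(0,0,.033),W(0,0,.063)]),arm.read_time())
cv2.imwrite("pics/p1.png",np.hstack([cv2.resize(S[180:290,215:335],None,fx=3.3,fy=3.3),cv2.resize(D[150:260,195:315],None,fx=3.3,fy=3.3)]))
E
```

```text
[[240.83975736 222.58045807]
 [240.36631717 216.12188304]] 12.1333
```

View pics/p1.png

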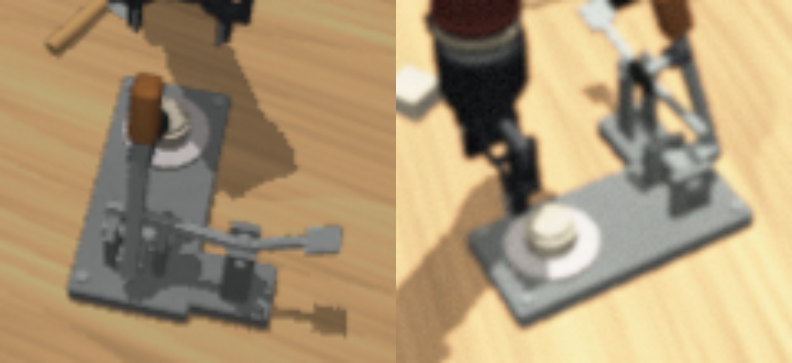

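The rosette stands upright and centred on the plate, with its top at about (550,222) in the crop against a predicted (546,218). Next is a closer look at the paddle.

```bash
sed -i 's/YAW=.200/YAW=.190/' h.py; python3 - <<'E'
from h import *
q=down(YAW+np.pi)
arm.line_to(W(-.05,.0,.3),.25);arm.move_gripper(0.0,20);arm.movep(W(0.0,.166,.32),q);arm.movep(W(.165,.166,.32),q)
pose=(arm.read_tool_pos(),arm.read_eef_rot());I=snapshot("wrist");C=cam("wrist",pose);cv2.imwrite("pics/w3.png",I)
np.save("w3.npy",np.r_[pose[0],pose[1]]);print(pose[0],arm.read_time(),proj(C,[W(.143,.166,.147),W(.154,.1,.108),W(.125,0,.266)]))
E
```

```text
[0.64274797 0.28317185 0.31955402] 14.875 [[ 262.61448763  164.25678274]
 [ 185.16525279  166.40892921]
 [-119.85910037  189.50359957]]
```

View pics/w3.png

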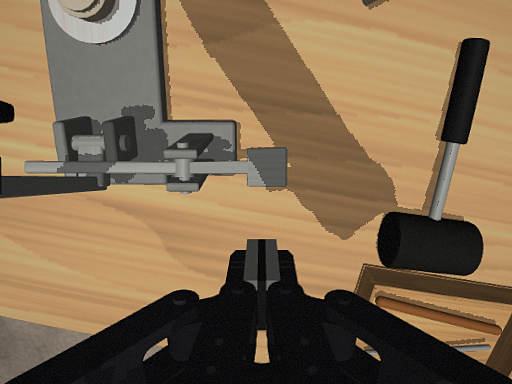

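The paddle is at about (267.5,167.5) in the picture against a predicted (262.6,164.3), so the model is good to 4 mm. I press along its arc.

```bash
python3 - <<'E'
from h import *
v=np.load("w3.npy");C=cam("wrist",(v[:3],v[3:]));p=onz(C,(267.5,167.5),.147);off=p-np.array(W(.143,.166,.147));print(off)
ax=np.array([np.cos(.27),0,np.sin(.27)]);r0=np.array([-.011,.066,.039])
def tcp(a,dz):
    r=Rn.from_rotvec(-a*ax).apply(r0);r=np.array([.154,.1,.108])+r
    return np.array(W(*r))+[off[0],off[1],.073+dz]
print(Rn.from_rotvec(-1.2*ax).apply(r0))
arm.line_to(tcp(0,.03),.2);f0=arm.read_ft_force()
for a in np.r_[0,np.arange(.1,1.35,.1)]:
    arm.line_to(tcp(min(a,1.2),-.002-.05*max(a-1.2,0)),.08);f=arm.read_ft_force()-f0
    print(round(a,2),np.round(f,1),round(arm.read_tool_pos()[2],4))
    if f[2]>14:break
D,S=snapshot("side"),snapshot("scene")
cv2.imwrite("pics/p2.png",np.hstack([cv2.resize(S[180:290,215:335],None,fx=3.3,fy=3.3),cv2.resize(D[120:230,215:335],None,fx=3.3,fy=3.3)]))
print(arm.read_time())
E
```

```text
[0.00171521 0.00398531 0.        ]
[ 0.01229967  0.06168287 -0.04518785]
0.0 [0.9 0.6 0.3] 0.2175
0.1 [-0.2 -0.8  0.7] 0.2113
0.2 [ 0.2 -0.8  0.6] 0.204
0.3 [-0.  -0.1  0.6] 0.1967
0.4 [-0.1 -0.6 -0. ] 0.1894
0.5 [ 0.7 -0.6  0.4] 0.182
0.6 [-0.5 -0.3  0.2] 0.1745
0.7 [ 0.9 -0.7  0.1] 0.167
0.8 [ 0.6 -0.3 -0.6] 0.1597
0.9 [-0.  -1.1 -0.4] 0.1526
1.0 [ 0.8 -1.3  0.3] 0.1457
1.1 [ 0.7 -1.1 -0.1] 0.1392
1.2 [-2.2  1.4  7.5] 0.1358
1.3 [-3.8  1.4 11.9] 0.1332
19.2917
```

View pics/p2.png

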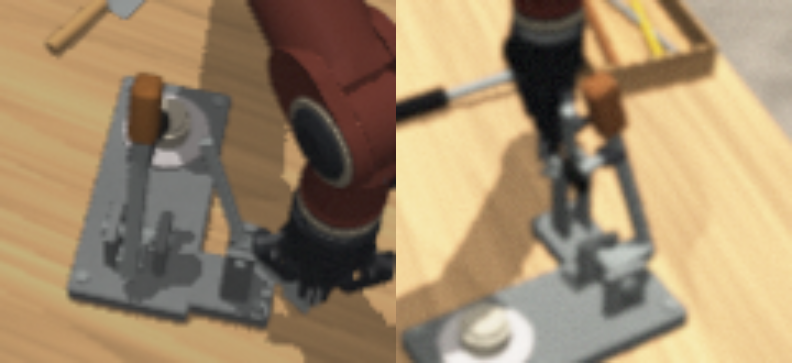

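The bar has swung up clear of the lever (tip at about (208,140) in the scene crop), and the force rose at the stop. Now I go behind the lever and push it over along its arc.

```bash
python3 - <<'E'
from h import *
q=down(YAW+np.pi);p=arm.read_tool_pos()
arm.line_to([p[0],p[1],.40],.2);arm.movep(W(.18,0,.40),q)
def tcp(ph,pen,back=0):
    u=np.array([-np.cos(ph),np.sin(ph)]);n=np.array([np.sin(ph),np.cos(ph)])
    c=np.array([.14,.063])+.2*u+(.055-pen)*n
    return W(c[0]+.011+back,0,c[1]+.073)
arm.line_to(tcp(1.3,0,.02),.15);f0=arm.read_ft_force();print(arm.read_tool_pos(),arm.read_time())
for ph in np.r_[np.arange(1.3,.05,-.1),0]:
    arm.line_to(tcp(ph,.002),.12);f=arm.read_ft_force()-f0
    print(round(ph,2),np.round(f,1),np.round(arm.read_tool_pos()-tcp(ph,.002),3)[[0,2]])
    if np.linalg.norm(f)>45:break
print(arm.read_time())
E
```

```text
[0.68001534 0.12396987 0.34406143] 22.05
1.3 [0.1 0.1 0. ] [0.001 0.002]
1.2 [2.4 1.2 4. ] [0.001 0.001]
1.1 [2.  0.6 2.8] [0.001 0.001]
1.0 [1.9 3.  2.2] [0.001 0.   ]
0.9 [1.7 2.4 3.3] [0.001 0.   ]
0.8 [1.7 1.4 3.6] [0.001 0.   ]
0.7 [1.2 0.5 4.3] [0.001 0.   ]
0.6 [ 1.4 -0.1  4. ] [0.001 0.   ]
0.5 [ 0.9 -0.1  6.3] [0.001 0.   ]
0.4 [-0.4 -0.8  5.8] [0.001 0.001]
0.3 [-0.4  0.5  5.6] [0.001 0.001]
0.2 [-0.5 -0.5  5. ] [0.001 0.001]
0.1 [-1.3 -0.5  5.9] [0.    0.001]
0.0 [-1.7 -1.1 12.4] [0.001 0.002]
26.6083
```

```bash
python3 - <<'E'
from h import *
p=arm.read_tool_pos();z=p[2]-.002
for i in range(14):
    z-=.001;arm.line_to([p[0],p[1],z],.02);f=arm.read_ft_force();print(np.round(f,1),round(arm.read_tool_pos()[2],4))
    if f[2]>32:break
arm.pause(.3);print(arm.read_ft_force())
S,D=snapshot("scene"),snapshot("side")
cv2.imwrite("pics/p3.png",np.hstack([cv2.resize(S[180:290,215:335],None,fx=3.3,fy=3.3),cv2.resize(D[140:250,195:315],None,fx=3.3,fy=3.3)]))
E
```

```text
[-5.1 -2.1 19.8] 0.1906
[-5.8 -2.3 27.5] 0.1905
[-8.2 -3.8 34.9] 0.1903
[-8.67794437 -3.41148659 35.8670491 ]
```

View pics/p3.png

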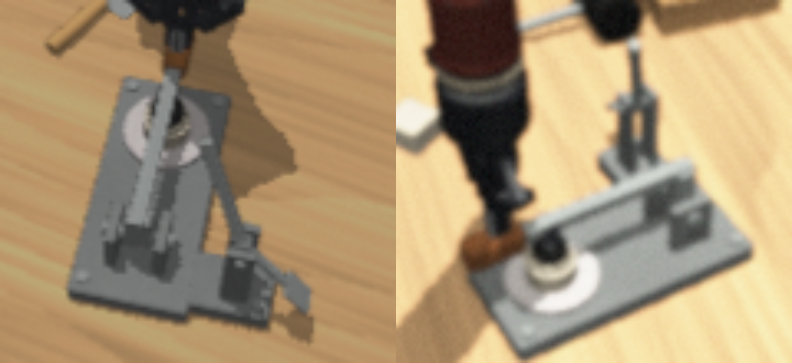

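The lever is level on its rigid stop (force climbs with no motion), the pad sits on the rosette at about (550,260) in the side crop, the catch is still flipped, and the robot is holding.

```bash
python3 -c "
from station import ticket
print(ticket.finish_job())"
```

```text
the job is handed in; nothing more can be done
None
```

The job is handed in: the rosette stands centred on the plate, the catch is flipped clear, and the robot is holding the lever down on its stop with about 36 N; no pass or fail result came back.

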